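# Hold a plaster display base home in the drilling jig

## Task

Pick up the bare plaster base (the one with no stem and leaves) gently, because plaster chips under a hard squeeze or knock, and lay it flat on the drilling jig, plain end towards the steel stop. Slide it between the blue fences, pushing back the sprung brass ejector, until its plain end is fully home and square against the stop. The ejector would push it out again, so finish still holding it there with the fingers, pressed on the stop but not hard, ready to be drilled; leave the finished base, the jar and the reel undisturbed.

Things in the scene. Friction and masses are not known exactly. Their poses are not given: they have to be found in the camera images.
- base_center (a point): centre of the bare plaster base: cream block 130 long (x), 44 wide (y), 38 high (z), about 260 g, flat on the bench, this point 19 mm up. Plain square end at +x; over the -x end the top edge is cut off by a 45 degree bevel, 24 mm long and deep, with a small brass plate. Sides (y) plain and parallel. A grip of up to 30 N is safe, over 35 N spoils it
- base_end (a point): centre of the bare base's plain end face, 65 mm along +x from base_center, 19 mm above the underside, axes as base_center. More than 25 N on the stop is too hard; over 60 N in all against the jig chips the base
- jig: drilling jig fixed on the bench: aluminium plate 260 x 120 x 12 mm, its top 12 mm above the bench; the base lies on it and is pushed along the jig's +x. Origin at bench level below the middle of the stop face; the plate reaches from x = -200 to +60 mm. Behind x = -60 it is open, for laying the base down and for the fingers. The base slides on it with friction of about 0.6
- fence_mouth (a point): middle of the mouth between the two blue fences, on the plate's top, 60 mm before the stop face (-x), axes as the jig. The fences flare in over the first 14 mm, then run straight to 8 mm before the stop face: inner faces 47 mm apart (1.5 mm free on each side of the base), 15 mm thick, tops 34 mm above the bench
- bush (a point): centre of the bridge's underside, 56 mm above the bench, 30 mm before the stop face, axes as the jig. The aluminium bridge with its brass drill bush is 24 mm long (x), 77 wide, and spans the fences; the bush's top is 74 mm above the bench. The lying base, top 50 mm above the bench, passes 6 mm under it
- stop_face (a point): middle of the steel stop's face, 31 mm above the bench, on the axis of the ejector; axes as the jig; with the base fully home its plain end (base_end) is at this point
- end_stop: the fixed dark steel block across the end of the jig, 64 wide, 40 high above the plate, 22 thick; its face at the jig's x = 0 is the hard stop; origin and axes as the jig
- plunger (a joint): how far (m) the sprung ejector is pushed back along the jig's +x: 0 when free, its round brass nose, 12 mm in diameter, standing 10 mm out of the stop face; 0.010 with the base home on the stop. It pushes back with about 4 N at first and 10 N at home; its red-tipped tail comes out behind the stop as it goes in
- finished: bystander: a finished plaster base, of the same shape as the bare one, with a metal stem and three dark leaves standing about 165 mm high on it; origin under its centre
- paint_jar: bystander: amber glass paint jar with red lid, 66 in diameter, 75 high; origin under its centre
- wire_reel: bystander: white plastic reel of green wire lying flat, 72 in diameter, 30 high; origin under its centre
Not all that is in view belongs to the job. What is meant by the part that bears base_center is not brown, orange or pink, and is the larger of those in its own colour.

How it is judged:
By the outcome, as a careful person would: the job done as asked, in the order asked, and still so for the second after the job is handed in, while the arm keeps its last pose, push and grip.
It also fails if it takes over 48 s, if anything falls off the work surface, if the arm or the gripper's body presses on something with over 40 N, if the wrist force passes 120 N, or if a joint passes its speed limit or range.

## Robot

A 6-joint arm with a two-finger parallel gripper is mounted at the origin on the work surface. World frame = base frame: x ahead of the robot, y to its left, z up, the work surface at z = 0. Lengths are in m, angles in rad, forces in N, time in s.
With the tool pointing down it reaches from about 0.35 to 0.725 m from the base axis. Payload 4.3 kg.
Tool frame: the origin (TCP) lies between the finger pads; the fingertips stand 14 mm ahead of it and the grasp point (between the pads) lies 5 mm behind it; z points along the fingers, y is the direction in which the jaws open and shut (so a half turn about z gives the same grasp; the last joint's range is limited). The gripper opens to 85 mm and grips with 20 to 120 N. Pads are 22 mm wide; open, the fingers measure 114 mm over their backs; the gripper's body (76 mm by 85 mm) begins 54 mm behind the grasp point. The pads swing forward as they close: fully open they stand 13 mm farther back than shut.
Start: joints at [1.031, 0.377, 0.081, 1.274, 0, 1.46], TCP at [0.24, 0.523, 0.245] pointing down, gripper open.
Joint ranges: [-2.72, 2.72], [-0.84, 1.66], [-1.02, 1.22], [-1.77, 2.12], [-1.37, 1.28], [-3.14, 3.14]. Speed limits (rad/s): [2.57, 2.57, 3.14, 3.14, 3.14, 3.14].

## Interface

Orientations are given as a 3x3 rotation matrix whose columns are the frame's x, y, z axes.
In Python, from rig import arm gives the robot as it stands.
- The arm moves only by the tool move_arm, never from a script. Its argument "series" is a list of rows, each an object of numbers: "x", "y", "z": the shift along the tool's x, y, z in m; "wx", "wy", "wz": the turn, a rotation vector about the tool's x, y, z in rad; "hand": the finger opening in m, from 0 to 0.0854. A call has 1 to 5 rows; each row shifts and turns the commanded pose from where the row before left it, along the tool's axes as they then stand; what a row does not reach is not made up. A row lasts 1/10 s, in which the tool goes at most 50 mm and 8.59 degrees, less where a joint would pass 70% of its speed; a pose out of reach is approached as far as the arm can. A call with a gripper value outside its range is refused whole. The fingers move at their own pace and stop on an object; "newtons" is the grip in N (left out, the last holds). Time passes only in rows, so rows that do not move let the fingers close. It gives the time, the measured TCP pose, the force and the opening at its end, in the units of the state.
- arm.read_state(): the state, without advancing time (a new reading comes with each control period).
- arm.snapshot(name): name is "scene" or "top" or "wrist"; returns a dict with "image" (480x640x3 uint8, blue, green, red), "camera_matrix" (3x3 intrinsics, pixels), "distortion" ([k1, k2, p1, p2, k3] as OpenCV has them; the pictures are not rectified), "world_from_camera" (4x4, takes a point from camera to world coordinates). Camera axes: x right, y up, looking along -z (the intrinsics and any distortion apply to the point x, -y, -z); pixel columns grow to the right and rows downward; lengths in m; the calibration is good to about 2 mm. A picture is of the moment at which its call begins. There is no depth.
- arm.close_job(): hands the job in, once; it reports no verdict.
The state is a dict: "t": time; "q": joint angles; "qd": joint speeds; "effort": joint torques, N m; "eef_pos": TCP position; "ee_rot": TCP orientation; "ft_force": force on the tool from outside, world axes, zero at the start; "wrist_torque": the same for the moment, N m; "grip_width": finger opening in m.
Only numpy, scipy, OpenCV 4.12 (cv2) and the standard library are available. Lean on these libraries where they do the work, as an engineer would, in place of code of your own. Each camera call takes 0.05 s, during which the arm holds its last target.

## Working session

There is one attempt and no reset: what is moved stays moved. The work goes in short steps, Python scripts to look and compute and a tool call to move; the robot and the scene stay as the last step left them, time stands still between calls to the robot, and variables do not carry over. Pictures are saved under pics/ and viewed, and the job is handed in when it is done.

Besides the shell and the picture viewer there is one more tool, called by a JSON object that holds its "name" and its "arguments", one argument or row to a line. move_arm: Moves the arm, as the interface text tells. Its arguments: {"type":"object","properties":{"series":{"type":"array"},"newtons":{"type":"number"}},"required":["series"]}

```bash
mkdir -p pics; ls; python3 - <<'E'
from rig import arm
import cv2,json
s=arm.read_state();print(s)
import pickle
for n in ["scene","top","wrist"]:
    d=arm.snapshot(n);cv2.imwrite(f"pics/{n}0.png",d["image"]);pickle.dump(d,open(f"{n}0.pkl","wb"))
    print(n,d["camera_matrix"],d["distortion"],d["world_from_camera"])
E
```

```text
pics
{'t': 0.0, 'q': array([ 1.03066927e+00,  3.78061433e-01,  7.96566315e-02,  1.27444259e+00,
       -1.66544983e-05,  1.46050179e+00]), 'qd': array([ 6.74930610e-04, -5.53221002e-04, -9.01134701e-04, -1.53253235e-03,
        1.14688511e-03,  9.54359825e-05]), 'effort': array([-1.65651389e-03, -4.63603663e+01,  2.69876575e+01,  2.07658595e-02,
       -5.35193358e-04, -1.74904358e-06]), 'eef_pos': array([0.23928205, 0.52215137, 0.24437371]), 'ee_rot': array([[-9.09035454e-01,  4.16717484e-01, -1.04046419e-03],
       [ 4.16718730e-01,  9.09033759e-01, -1.76764335e-03],
       [ 2.09209184e-04, -2.04043139e-03, -9.99997896e-01]]), 'ft_force': array([-0.09979656, -0.92503219, -0.22986134]), 'wrist_torque': array([-0.02017562, -0.03621901, -0.00721853]), 'grip_width': 0.0855112607995078}
scene [[445.75260485   0.         314.94021975]
 [  0.         445.75260485 247.14222338]
 [  0.           0.           1.        ]] [-0.05078857  0.          0.          0.          0.        ] [[-0.14001049 -0.56221439  0.8150534   1.19122053]
 [ 0.9901073  -0.07184946  0.12052045  0.15926207]
 [-0.0
[... 184 characters left out ...]

 [  0.           0.           1.        ]] [-0.11181573  0.          0.          0.          0.        ] [[-0.02052409  0.99162038 -0.12754521  0.32756241]
 [-0.99978866 -0.0202051   0.00379443  0.05105872]
 [ 0.00118557  0.12759613  0.9918255   1.04825235]
 [ 0.          0.          0.          1.        ]]
wrist [[413.55478086   0.         318.11633553]
 [  0.         413.55478086 235.94557023]
 [  0.           0.           1.        ]] [0.0087388 0.        0.        0.        0.       ] [[ 0.4159713  -0.86735376 -0.27324957  0.1690223 ]
 [ 0.90937642  0.39623635  0.12661467  0.55421885]
 [-0.0015483  -0.30115478  0.95357401  0.37411044]
 [ 0.          0.          0.          1.        ]]
```

View pics/top0.png

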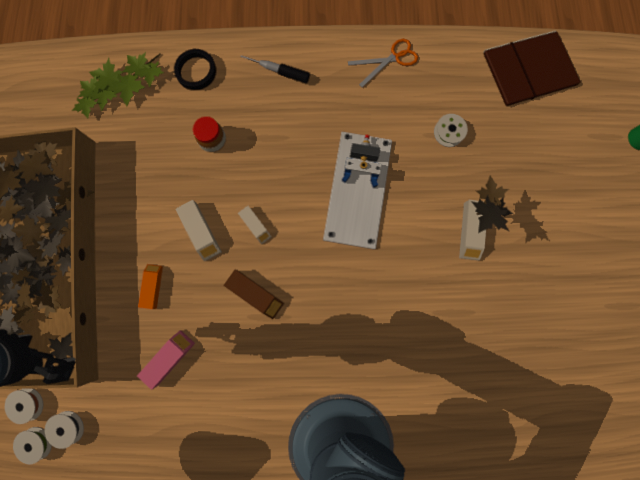

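View pics/scene0.png

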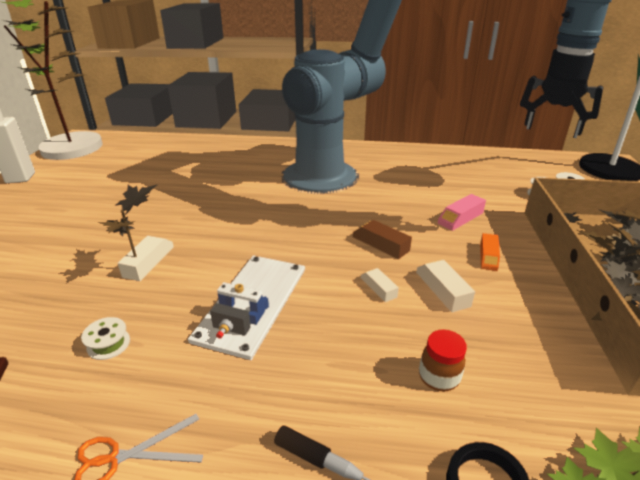

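View pics/wrist0.png

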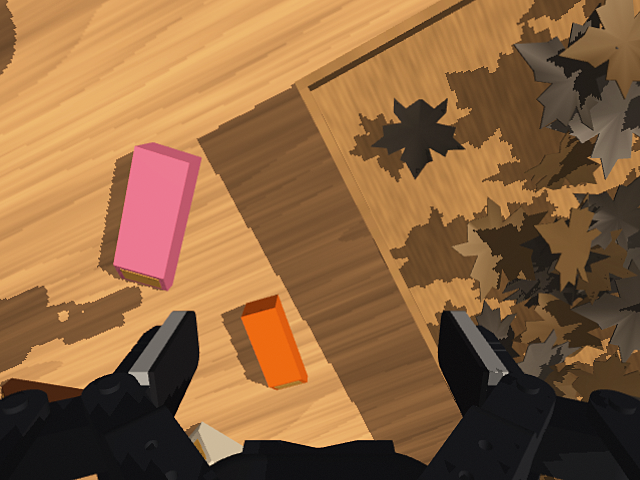

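Top view candidates: cream large (200,230), cream small (255,225), brown (255,293), orange (150,287), pink (165,360), and the finished base with leaves (475,230). By the description it is the larger cream block at (200,230). The jig is at (358,190), with its stop at the top (365,152). Next I'll check close crops.

```bash
python3 - <<'E'
import cv2
im=cv2.imread("pics/top0.png")
a=im[190:270,160:280];cv2.imwrite("pics/cropA.png",cv2.resize(a,None,fx=6.5,fy=6.5,interpolation=cv2.INTER_CUBIC))
a=im[125:255,310:410];cv2.imwrite("pics/cropB.png",cv2.resize(a,None,fx=4.6,fy=4.6,interpolation=cv2.INTER_CUBIC))
im=cv2.imread("pics/scene0.png")
a=im[250:360,180:310];cv2.imwrite("pics/cropC.png",cv2.resize(a,None,fx=5.4,fy=5.4,interpolation=cv2.INTER_CUBIC))
a=im[250:320,350:480];cv2.imwrite("pics/cropD.png",cv2.resize(a,None,fx=6,fy=6,interpolation=cv2.INTER_CUBIC))
E
```

```text
(no output)
```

View pics/cropA.png

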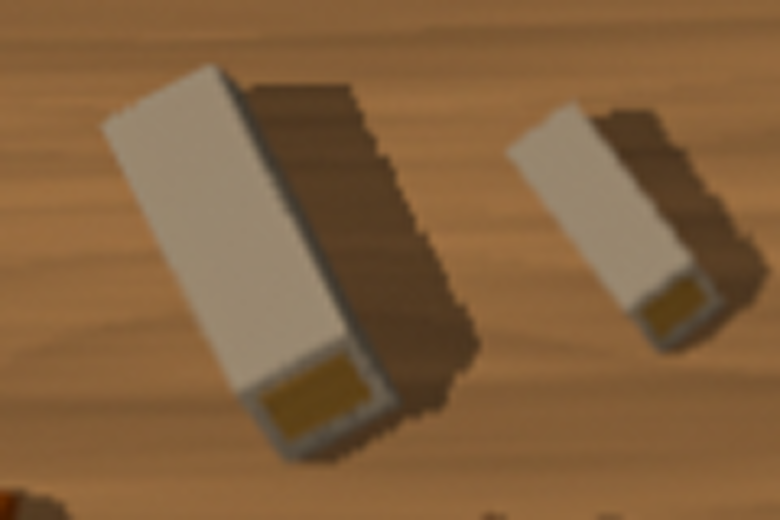

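View pics/cropB.png

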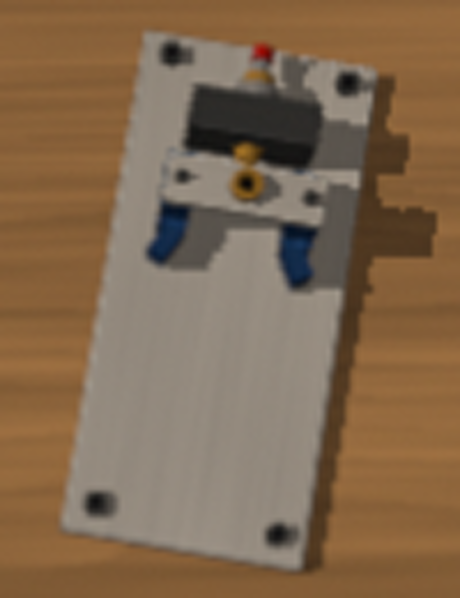

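View pics/cropC.png

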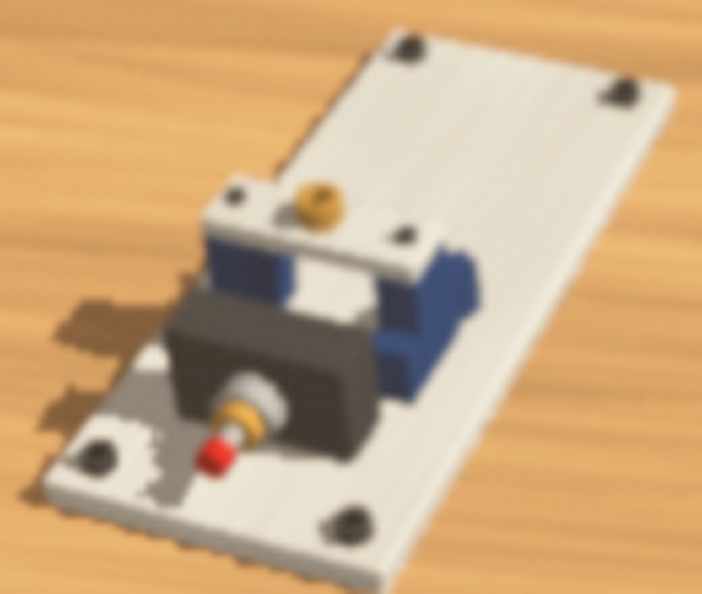

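View pics/cropD.png

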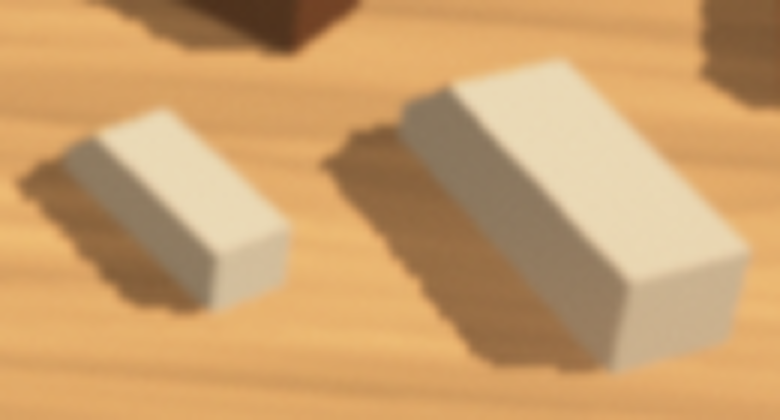

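```bash
cat > h.py <<'E'
import numpy as np,cv2,pickle
from scipy.optimize import least_squares
def proj(d,P):
    W=np.asarray(d["world_from_camera"]);P=np.atleast_2d(P)
    c=(P-W[:3,3])@W[:3,:3]; c=c*[1,-1,-1]
    return cv2.projectPoints(c,np.zeros(3),np.zeros(3),np.asarray(d["camera_matrix"]),np.asarray(d["distortion"]))[0][:,0]
def unproj(d,uv,z):
    W=np.asarray(d["world_from_camera"])
    n=cv2.undistortPoints(np.float64([[uv]]),np.asarray(d["camera_matrix"]),np.asarray(d["distortion"]))[0,0]
    r=W[:3,:3]@np.array([n[0],-n[1],-1]);o=W[:3,3]
    return o+r*(z-o[2])/r[2]
def place(p,L):
    c,s=np.cos(p[2]),np.sin(p[2]);L=np.asarray(L)
    return np.c_[p[0]+c*L[:,0]-s*L[:,1],p[1]+s*L[:,0]+c*L[:,1],L[:,2]]
def fit(views,p0):
    # views: list (d, px Nx2, L Nx3 m)
    f=lambda p:np.concatenate([(proj(d,place(p,L))-px).ravel() for d,px,L in views])
    r=least_squares(f,p0,loss='soft_l1');return r.x,[np.round(proj(d,place(r.x,L))-px,1).tolist() for d,px,L in views]
def uncrop(U,f,off): return (np.array(U,float)+.5)/f-.5+np.array(off)
E
python3 - <<'E'
from h import *
T=pickle.load(open("top0.pkl","rb"));S=pickle.load(open("scene0.pkl","rb"))
mm=lambda a:np.array(a)/1000.
bt=(T,uncrop([(102,125),(213,65),(240,393),(350,338),(290,460),(398,402)],6.5,(160,190)),mm([(65,22,38),(65,-22,38),(-41,22,38),(-41,-22,38),(-65,22,14),(-65,-22,14)]))
bs=(S,uncrop([(630,283),(748,250),(612,370),(730,340),(452,88),(565,60),(402,105)],6,(350,250)),mm([(65,-22,38),(65,22,38),(65,-22,0),(65,22,0),(-41,-22,38),(-41,22,38),(-65,-22,14)]))
jt=(T,uncrop([(148,32),(374,68),(62,528),(302,570),(247,183)],4.6,(310,125)),mm([(60,60,12),(60,-60,12),(-200,60,12),(-200,-60,12),(-30,0,74)]))
js=(S,uncrop([(395,30),(675,92),(45,482),(382,578),(320,192)],5.4,(180,250)),mm([(-200,-60,12),(-200,60,12),(60,-60,12),(60,60,12),(-30,0,74)]))
for n,a,b in(("base",bt,bs),("jig",jt,js)):
    for v in([a],[b],[a,b]): p,r=fit(v,[.5,.1,0]);print(n,p,r)
for uv,h in (((207,128),.075),((452,127),.03)): print(unproj(T,uv,h))
E
```

```text
base [0.48226874 0.30905784 0.48189765] [[[-0.1, 0.1], [0.2, -0.0], [-0.2, 0.3], [0.4, -0.8], [-0.5, 0.4], [0.1, -0.1]]]
base [0.48384456 0.30938978 0.47775202] [[[0.2, -0.1], [0.8, -0.1], [-0.3, 0.9], [-0.1, 0.4], [-0.5, -0.4], [-0.3, -0.2], [0.3, -0.5]]]
base [0.48287822 0.30932155 0.47980542] [[[-0.1, -0.2], [0.1, -0.3], [-0.4, -0.0], [0.3, -1.0], [-0.6, 0.1], [-0.0, -0.3]], [[0.2, -0.5], [0.8, -0.4], [-0.3, 0.5], [-0.2, -0.0], [-0.6, -0.7], [-0.5, -0.5], [0.2, -0.7]]]
jig [ 0.64182884 -0.06652689 -0.18767375] [[[-0.7, -0.6], [0.8, 0.0], [-0.3, 0.5], [0.1, 0.1], [0.1, -0.1]]]
jig [ 0.64455564 -0.06697704 -0.19083005] [[[0.1, -0.0], [0.5, -1.0], [-0.6, 0.1], [0.3, -0.3], [-0.2, 1.1]]]
jig [ 0.64288835 -0.06706188 -0.18945048] [[[-0.5, -1.1], [1.0, -0.4], [-0.2, -0.1], [0.2, -0.3], [0.3, -0.6]], [[0.1, -0.5], [0.5, -1.5], [-0.3, -0.6], [0.6, -1.1], [0.0, 0.5]]]
[0.70294151 0.28111634 0.075     ]
[ 0.71239542 -0.27642264  0.03      ]
```

Crop A shows the larger cream block with its bevel and brass plate at the bottom, so its plain end is at the top left (+x). There is no stem on it. The fits agree to about 2 mm between cameras:

| Part | x (m) | y (m) | Yaw (rad) |
|---|---|---|---|
| Base | 0.483 | 0.309 | 0.48 |
| Jig | 0.643 | -0.067 | -0.189 |

I'll grip 22 mm behind the base centre, at (0.4635, 0.299), with tool x along the base's -x. J6 is then about 0.1.

{"name": "move_arm", "arguments": {
  "series": [
    {"x": -0.037, "y": -0.0137, "z": 0.005},
    {"x": -0.037, "y": -0.0137, "z": 0.005},
    {"x": -0.037, "y": -0.0137, "z": 0.005},
    {"x": -0.037, "y": -0.0137, "z": 0.005},
    {"x": -0.037, "y": -0.0137, "z": 0.005}
  ],
  "newtons": 25
}}

```text
$.series[0]: bad value
```

{"name": "move_arm", "arguments": {
  "series": [
    {"x": -0.037, "y": -0.0137, "z": 0.005},
    {"x": -0.037, "y": -0.0137, "z": 0.01},
    {"x": -0.037, "y": -0.0137, "z": 0.01},
    {"wz": -0.149},
    {"wz": -0.149}
  ]
}}

```text
$.series[0]: bad value
```

{"name": "move_arm", "arguments": {
  "series": [
    {"wz": -0.149},
    {"wz": -0.149},
    {"wz": -0.149},
    {"wz": -0.149},
    {}
  ]
}}

```text
$.series[0]: bad value
```

```bash
cat >> h.py <<'E'
def delta(s,xyz,yaw):
    from scipy.spatial.transform import Rotation as Ro
    R=np.asarray(s["ee_rot"]);c,sn=np.cos(yaw),np.sin(yaw)
    Rt=np.array([[c,sn,0],[sn,-c,0],[0,0,-1]])
    return np.round(R.T@(np.array(xyz)-s["eef_pos"]),4),np.round(Ro.from_matrix(R.T@Rt).as_rotvec(),4)
E
python3 - <<'E'
from h import *;from rig import arm
s=arm.read_state();print(s["t"],s["q"],s["eef_pos"],s["ft_force"],s["grip_width"])
print(delta(s,[.4635,.299,.019],.48+np.pi))
d=arm.snapshot("wrist");cv2.imwrite("pics/w1.png",d["image"]);pickle.dump(d,open("w1.pkl","wb"))
E
```

```text
0.15 [1.03069201e+00 3.77931419e-01 7.99481544e-02 1.27435419e+00
 1.28218632e-05 1.46051817e+00] [0.23935508 0.52231543 0.24456077] [-0.1129812  -0.31347765  0.22808517] 0.08559010060066938
(array([-0.2969, -0.1093,  0.2257]), array([-1.300e-03, -9.000e-04, -9.098e-01]))
```

View pics/w1.png

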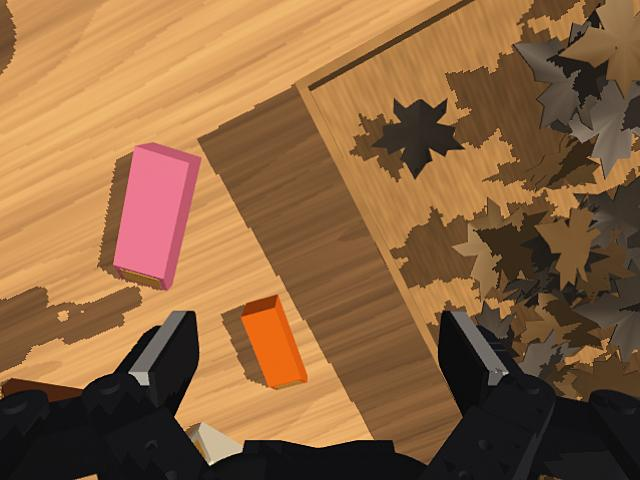

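The rows were refused and the arm has not moved. Each row probably needs all its fields.

{"name": "move_arm", "arguments": {
  "series": [
    {"x": -0.037, "y": -0.0137, "z": 0.005, "wx": 0, "wy": 0, "wz": 0, "hand": 0.085},
    {"x": -0.037, "y": -0.0137, "z": 0.005, "wx": 0, "wy": 0, "wz": 0, "hand": 0.085},
    {"x": -0.037, "y": -0.0137, "z": 0.005, "wx": 0, "wy": 0, "wz": 0, "hand": 0.085},
    {"x": -0.037, "y": -0.0137, "z": 0.005, "wx": 0, "wy": 0, "wz": 0, "hand": 0.085},
    {"x": -0.037, "y": -0.0137, "z": 0.005, "wx": 0, "wy": 0, "wz": 0, "hand": 0.085}
  ],
  "newtons": 25
}}

```text
t: 0.7
eef_pos: [0.38, 0.3821, 0.22]
ee_rot: [[-0.909, 0.416, -0.0], [0.416, 0.909, -0.0], [0.0, -0.0, -1.0]]
ft_force: [1.1, 0.6, 0.2]
grip_width: 0.0847
```

{"name": "move_arm", "arguments": {
  "series": [
    {"x": -0.037, "y": -0.0137, "z": 0.01, "wx": 0, "wy": 0, "wz": 0, "hand": 0.085},
    {"x": -0.037, "y": -0.0137, "z": 0.01, "wx": 0, "wy": 0, "wz": 0, "hand": 0.085},
    {"x": -0.037, "y": -0.0137, "z": 0.01, "wx": 0, "wy": 0, "wz": 0, "hand": 0.085},
    {"x": 0, "y": 0, "z": 0, "wx": 0, "wy": 0, "wz": -0.149, "hand": 0.085},
    {"x": 0, "y": 0, "z": 0, "wx": 0, "wy": 0, "wz": -0.149, "hand": 0.085}
  ]
}}

```text
t: 1.2
eef_pos: [0.4636, 0.2983, 0.1895]
ee_rot: [[-0.992, 0.128, -0.001], [0.128, 0.992, -0.001], [0.001, -0.001, -1.0]]
ft_force: [-0.4, 1.5, 0.6]
grip_width: 0.085
```

{"name": "move_arm", "arguments": {
  "series": [
    {"x": 0, "y": 0, "z": 0, "wx": 0, "wy": 0, "wz": -0.149, "hand": 0.085},
    {"x": 0, "y": 0, "z": 0, "wx": 0, "wy": 0, "wz": -0.149, "hand": 0.085},
    {"x": 0, "y": 0, "z": 0, "wx": 0, "wy": 0, "wz": -0.149, "hand": 0.085},
    {"x": 0, "y": 0, "z": 0, "wx": 0, "wy": 0, "wz": -0.149, "hand": 0.085},
    {"x": 0, "y": 0, "z": 0.02, "wx": 0, "wy": 0, "wz": -0.015, "hand": 0.085}
  ]
}}

```text
t: 1.7
eef_pos: [0.4648, 0.3007, 0.1724]
ee_rot: [[-0.886, -0.464, 0.005], [-0.464, 0.886, 0.002], [-0.005, -0.0, -1.0]]
ft_force: [0.4, -0.2, 0.9]
grip_width: 0.0847
```

```bash

python3 - <<'E'
from h import *;from rig import arm
s=arm.read_state();print(s["t"],s["q"],s["eef_pos"],s["ft_force"],s["grip_width"])
print(delta(s,[.4635,.299,.019],.48+np.pi))
d=arm.snapshot("wrist");cv2.imwrite("pics/w1.png",d["image"]);pickle.dump(d,open("w1.pkl","wb"))
E
```

```text
1.7 [ 4.59526132e-01  3.60481011e-01 -1.34898483e-01  1.07016383e+00
  4.08829127e-05 -2.24470271e-02] [0.46483833 0.30066944 0.17243289] [ 0.39945429 -0.23866077  0.87652154] 0.08472564451070944
(array([ 0.0028, -0.0008,  0.1534]), array([-0.0001,  0.0053,  0.002 ]))
```

View pics/w1.png

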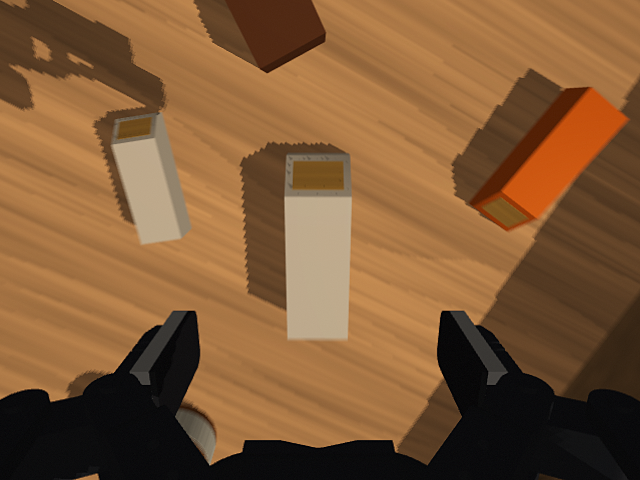

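The wrist view shows the base upright in the picture: bevel and plate at the top (318,175), plain end at the bottom (318,339), jaws straddling it evenly. Refit with this view.

```bash

python3 - <<'E'
from h import *
d=pickle.load(open("w1.pkl","rb"))
W=np.array(d["world_from_camera"]);print(W.round(4))
L=np.array([(65,-22,38),(65,22,38),(-41,-22,38),(-41,22,38)])/1000
print(proj(d,place([.483,.3095,.48],L)))
print(fit([(d,np.array([(287,339),(348,339),(285,196),(351,196)],float),L)],[.483,.31,.48]))
E
```

```text
[[-4.642e-01 -8.431e-01 -2.715e-01  3.956e-01]
 [ 8.857e-01 -4.421e-01 -1.416e-01  2.645e-01]
 [-7.000e-04 -3.062e-01  9.520e-01  3.017e-01]
 [ 0.000e+00  0.000e+00  0.000e+00  1.000e+00]]
[[286.83819097 338.54107611]
 [347.32399264 338.70950909]
 [283.52634411 195.47509627]
 [351.29317001 195.66969168]]
(array([0.48310946, 0.30993408, 0.48001119]), [[[0.3, -0.1], [-0.2, 0.1], [-0.9, -0.1], [0.8, 0.1]]])
```

All views agree, so I'm descending.

{"name": "move_arm", "arguments": {
  "series": [
    {"x": 0.0015, "y": -0.0003, "z": 0.03, "wx": 0, "wy": 0, "wz": 0, "hand": 0.085},
    {"x": 0, "y": 0, "z": 0.03, "wx": 0, "wy": 0, "wz": 0, "hand": 0.085},
    {"x": 0, "y": 0, "z": 0.03, "wx": 0, "wy": 0, "wz": 0, "hand": 0.085},
    {"x": 0, "y": 0, "z": 0.03, "wx": 0, "wy": 0, "wz": 0, "hand": 0.085},
    {"x": 0, "y": 0, "z": 0.01, "wx": 0, "wy": 0, "wz": 0, "hand": 0.085}
  ]
}}

```text
t: 2.25
eef_pos: [0.4592, 0.2975, 0.0373]
ee_rot: [[-0.888, -0.461, -0.005], [-0.461, 0.888, -0.003], [0.006, 0.0, -1.0]]
ft_force: [-1.7, -0.5, -0.4]
grip_width: 0.085
```

{"name": "move_arm", "arguments": {
  "series": [
    {"x": 0, "y": 0, "z": 0.005, "wx": 0, "wy": 0, "wz": 0, "hand": 0.085},
    {"x": 0, "y": 0, "z": 0, "wx": 0, "wy": 0, "wz": 0, "hand": 0.085},
    {"x": 0, "y": 0, "z": 0, "wx": 0, "wy": 0, "wz": 0, "hand": 0.085}
  ]
}}

```text
t: 2.55
eef_pos: [0.463, 0.2994, 0.0367]
ee_rot: [[-0.887, -0.461, 0.002], [-0.461, 0.887, 0.001], [-0.002, -0.0, -1.0]]
ft_force: [-0.0, -0.8, 0.1]
grip_width: 0.0849
```

```bash

python3 - <<'E'
from h import *;from rig import arm
s=arm.read_state();print(s["t"],s["eef_pos"],s["ft_force"],s["grip_width"])
print(delta(s,[.4635,.2995,.019],.48+np.pi))
E
```

```text
2.55 [0.46296259 0.29941193 0.03674438] [-0.02475476 -0.75182399  0.08424273] 0.08488811950679197
(array([-0.0005, -0.0002,  0.0177]), array([-0.    ,  0.0025, -0.0008]))
```

{"name": "move_arm", "arguments": {
  "series": [
    {"x": 0, "y": 0, "z": 0.01, "wx": 0, "wy": 0, "wz": 0, "hand": 0.085},
    {"x": 0, "y": 0, "z": 0.006, "wx": 0, "wy": 0, "wz": 0, "hand": 0.07},
    {"x": 0, "y": 0, "z": 0, "wx": 0, "wy": 0, "wz": 0, "hand": 0.058},
    {"x": 0, "y": 0, "z": 0, "wx": 0, "wy": 0, "wz": 0, "hand": 0.051},
    {"x": 0, "y": 0, "z": 0, "wx": 0, "wy": 0, "wz": 0, "hand": 0.048}
  ],
  "newtons": 24
}}

```text
t: 3.05
eef_pos: [0.4619, 0.2989, 0.0194]
ee_rot: [[-0.887, -0.461, 0.0], [-0.461, 0.887, 0.0], [-0.0, 0.0, -1.0]]
ft_force: [0.2, 0.2, 0.3]
grip_width: 0.0481
```

{"name": "move_arm", "arguments": {
  "series": [
    {"x": 0, "y": 0, "z": 0, "wx": 0, "wy": 0, "wz": 0, "hand": 0.046},
    {"x": 0, "y": 0, "z": 0, "wx": 0, "wy": 0, "wz": 0, "hand": 0.044},
    {"x": 0, "y": 0, "z": 0, "wx": 0, "wy": 0, "wz": 0, "hand": 0.042},
    {"x": 0, "y": 0, "z": 0, "wx": 0, "wy": 0, "wz": 0, "hand": 0.04},
    {"x": 0, "y": 0, "z": 0, "wx": 0, "wy": 0, "wz": 0, "hand": 0.036}
  ]
}}

```text
t: 3.55
eef_pos: [0.4621, 0.2988, 0.0196]
ee_rot: [[-0.887, -0.461, 0.001], [-0.461, 0.887, 0.0], [-0.001, -0.0, -1.0]]
ft_force: [0.6, -1.7, 4.1]
grip_width: 0.0439
```

{"name": "move_arm", "arguments": {
  "series": [
    {"x": 0, "y": 0, "z": 0, "wx": 0, "wy": 0, "wz": 0, "hand": 0.03},
    {"x": 0, "y": 0, "z": 0, "wx": 0, "wy": 0, "wz": 0, "hand": 0.03},
    {"x": 0, "y": 0, "z": 0, "wx": 0, "wy": 0, "wz": 0, "hand": 0.03}
  ]
}}

```text
t: 3.85
eef_pos: [0.4622, 0.2989, 0.0196]
ee_rot: [[-0.887, -0.461, 0.001], [-0.461, 0.887, 0.0], [-0.001, -0.0, -1.0]]
ft_force: [0.0, -2.7, 4.0]
grip_width: 0.0432
```

```bash

python3 - <<'E'
from h import *;from rig import arm
s=arm.read_state();print(s["t"],s["eef_pos"],s["ft_force"],s["grip_width"])
d=arm.snapshot("wrist");cv2.imwrite("pics/w2.png",d["image"]);pickle.dump(d,open("w2.pkl","wb"))
E
```

```text
3.85 [0.46216109 0.29885911 0.01964769] [ 0.03759666 -2.67664072  4.02272462] 0.04323262476840967
```

View pics/w2.png

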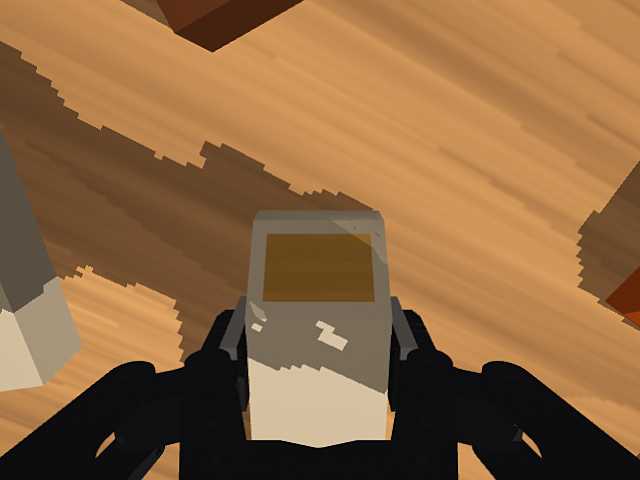

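The base is gripped squarely; the wrist view shows the bevel plate centred at (318,268) between the pads. I'm lifting it and checking.

{"name": "move_arm", "arguments": {
  "series": [
    {"x": 0, "y": 0, "z": -0.005, "wx": 0, "wy": 0, "wz": 0, "hand": 0.03},
    {"x": 0, "y": 0, "z": -0.015, "wx": 0, "wy": 0, "wz": 0, "hand": 0.03},
    {"x": 0, "y": 0, "z": -0.025, "wx": 0, "wy": 0, "wz": 0, "hand": 0.03},
    {"x": 0, "y": 0, "z": -0.025, "wx": 0, "wy": 0, "wz": 0, "hand": 0.03},
    {"x": 0, "y": 0, "z": -0.01, "wx": 0, "wy": 0, "wz": 0, "hand": 0.03}
  ]
}}

```text
t: 4.4
eef_pos: [0.4623, 0.2994, 0.1009]
ee_rot: [[-0.887, -0.461, 0.001], [-0.461, 0.887, 0.001], [-0.002, 0.001, -1.0]]
ft_force: [0.3, -0.3, -2.5]
grip_width: 0.0437
```

{"name": "move_arm", "arguments": {
  "series": [
    {"x": 0, "y": 0, "z": 0, "wx": 0, "wy": 0, "wz": 0.06, "hand": 0.03},
    {"x": 0, "y": 0, "z": 0, "wx": 0, "wy": 0, "wz": 0.12, "hand": 0.03},
    {"x": 0, "y": 0, "z": 0, "wx": 0, "wy": 0, "wz": 0.12, "hand": 0.03},
    {"x": 0, "y": 0, "z": 0, "wx": 0, "wy": 0, "wz": 0.12, "hand": 0.03},
    {"x": 0, "y": 0, "z": 0, "wx": 0, "wy": 0, "wz": 0.12, "hand": 0.03}
  ]
}}

```text
t: 4.9
eef_pos: [0.4608, 0.2985, 0.098]
ee_rot: [[-0.998, 0.066, -0.002], [0.066, 0.998, -0.001], [0.002, -0.001, -1.0]]
ft_force: [-0.3, 0.6, -3.0]
grip_width: 0.044
```

{"name": "move_arm", "arguments": {
  "series": [
    {"x": 0, "y": 0, "z": 0, "wx": 0, "wy": 0, "wz": 0.09, "hand": 0.03},
    {"x": 0, "y": 0, "z": 0, "wx": 0, "wy": 0, "wz": 0.037, "hand": 0.03},
    {"x": 0, "y": 0, "z": 0, "wx": 0, "wy": 0, "wz": 0, "hand": 0.03},
    {"x": 0, "y": 0, "z": 0, "wx": 0, "wy": 0, "wz": 0, "hand": 0.03}
  ]
}}

```text
t: 5.3
eef_pos: [0.4611, 0.2986, 0.0985]
ee_rot: [[-0.983, 0.186, -0.002], [0.186, 0.983, -0.0], [0.001, -0.001, -1.0]]
ft_force: [0.3, 0.3, -3.4]
grip_width: 0.0434
```

```bash

python3 - <<'E'
from h import *;from rig import arm
s=arm.read_state();print(s["t"],s["eef_pos"],s["ft_force"],s["wrist_torque"],s["grip_width"])
print(delta(s,[.4893,-.0376,.105],-.189+np.pi))
for n in("wrist","scene"):
    d=arm.snapshot(n);cv2.imwrite(f"pics/{n}3.png",d["image"]);pickle.dump(d,open(n+"3.pkl","wb"))
E
```

```text
5.3 [0.4611332  0.29861091 0.09850111] [ 0.27531076  0.27898651 -3.37025944] [0.03926735 0.05825869 0.01688793] 0.04336457430878479
(array([-0.0901, -0.3251, -0.0064]), array([-0.0007, -0.0015,  0.0021]))
```

View pics/scene3.png

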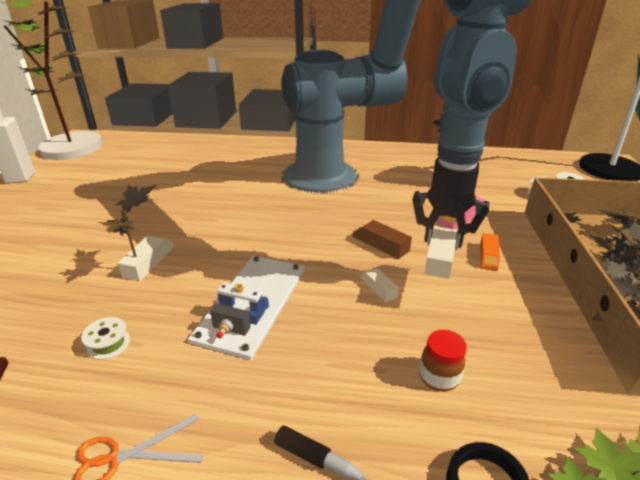

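View pics/wrist3.png

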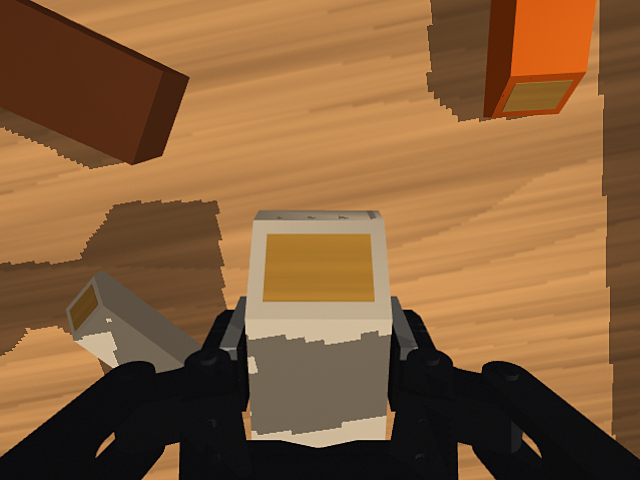

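Lifted with no slip: the bevel is at the same wrist pixels as before, and the scene view shows the base level at (443,250). Next I carry it over to the jig's open end.

{"name": "move_arm", "arguments": {
  "series": [
    {"x": -0.003, "y": -0.011, "z": 0, "wx": 0, "wy": 0, "wz": 0, "hand": 0.03},
    {"x": -0.007, "y": -0.025, "z": 0, "wx": 0, "wy": 0, "wz": 0, "hand": 0.03},
    {"x": -0.01, "y": -0.036, "z": 0, "wx": 0, "wy": 0, "wz": 0, "hand": 0.03},
    {"x": -0.01, "y": -0.036, "z": 0, "wx": 0, "wy": 0, "wz": 0, "hand": 0.03},
    {"x": -0.01, "y": -0.036, "z": 0, "wx": 0, "wy": 0, "wz": 0, "hand": 0.03}
  ]
}}

```text
t: 5.9
eef_pos: [0.4741, 0.1479, 0.0994]
ee_rot: [[-0.983, 0.186, 0.0], [0.186, 0.983, -0.0], [-0.0, -0.0, -1.0]]
ft_force: [0.2, -0.3, -3.2]
grip_width: 0.0435
```

{"name": "move_arm", "arguments": {
  "series": [
    {"x": -0.01, "y": -0.036, "z": 0, "wx": 0, "wy": 0, "wz": 0, "hand": 0.03},
    {"x": -0.01, "y": -0.036, "z": 0, "wx": 0, "wy": 0, "wz": 0, "hand": 0.03},
    {"x": -0.01, "y": -0.036, "z": 0, "wx": 0, "wy": 0, "wz": 0, "hand": 0.03},
    {"x": -0.01, "y": -0.036, "z": 0, "wx": 0, "wy": 0, "wz": 0, "hand": 0.03},
    {"x": -0.01, "y": -0.025, "z": 0, "wx": 0, "wy": 0, "wz": 0, "hand": 0.03}
  ]
}}

```text
t: 6.4
eef_pos: [0.4912, -0.0284, 0.0994]
ee_rot: [[-0.982, 0.189, -0.0], [0.189, 0.982, -0.001], [-0.0, -0.001, -1.0]]
ft_force: [0.6, -0.0, -2.9]
grip_width: 0.0438
```

{"name": "move_arm", "arguments": {
  "series": [
    {"x": 0, "y": -0.012, "z": 0, "wx": 0, "wy": 0, "wz": 0, "hand": 0.03},
    {"x": 0, "y": 0, "z": 0.02, "wx": 0, "wy": 0, "wz": 0, "hand": 0.03},
    {"x": 0, "y": 0, "z": 0.015, "wx": 0, "wy": 0, "wz": 0, "hand": 0.03},
    {"x": 0, "y": 0, "z": 0, "wx": 0, "wy": 0, "wz": 0, "hand": 0.03},
    {"x": 0, "y": 0, "z": 0, "wx": 0, "wy": 0, "wz": 0, "hand": 0.03}
  ]
}}

```text
t: 6.9
eef_pos: [0.4888, -0.0369, 0.0643]
ee_rot: [[-0.983, 0.186, -0.001], [0.186, 0.983, 0.0], [0.001, 0.0, -1.0]]
ft_force: [0.2, 0.3, -1.8]
grip_width: 0.0437
```

```bash

python3 - <<'E'
from h import *;from rig import arm
s=arm.read_state();print(s["t"],s["eef_pos"],s["ft_force"],s["wrist_torque"],s["grip_width"])
print(delta(s,[.4893,-.0376,.0316],-.189+np.pi))
for n,o in(("wrist",None),("scene",(220,180)),("top",(310,120))):
    d=arm.snapshot(n);im=d["image"]
    if o: im=cv2.resize(im[o[1]:o[1]+180 if n=="scene" else o[1]+140,o[0]-50 if n=="scene" else o[0]:o[0]+110],None,fx=5 if n=="top" else 3.3,fy=5 if n=="top" else 3.3,interpolation=cv2.INTER_CUBIC)[:600]
    cv2.imwrite(f"pics/{n}4.png",im);pickle.dump(d,open(n+"4.pkl","wb"))
E
```

```text
6.9 [ 0.48879567 -0.03694992  0.06431917] [ 0.19273034  0.29272369 -1.84723832] [0.0126667  0.06677785 0.02393596] 0.043728680889286775
(array([-0.0007, -0.0006,  0.0327]), array([ 0.0002, -0.0012,  0.0017]))
```

View pics/scene4.png

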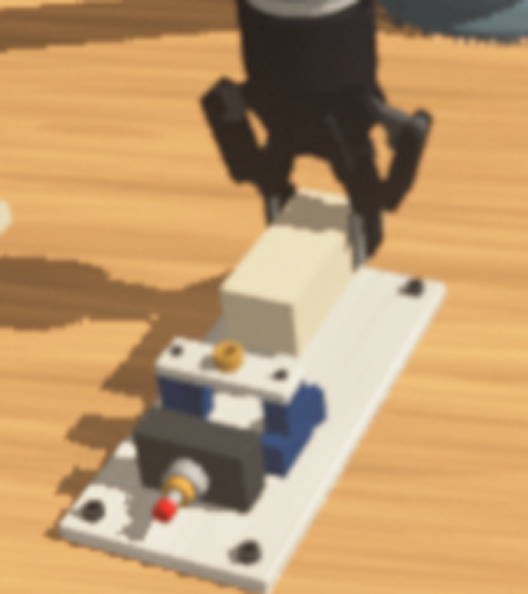

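View pics/top4.png

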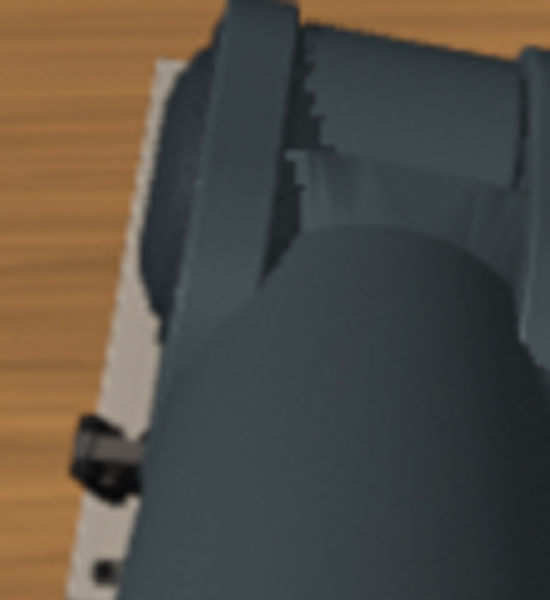

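View pics/wrist4.png

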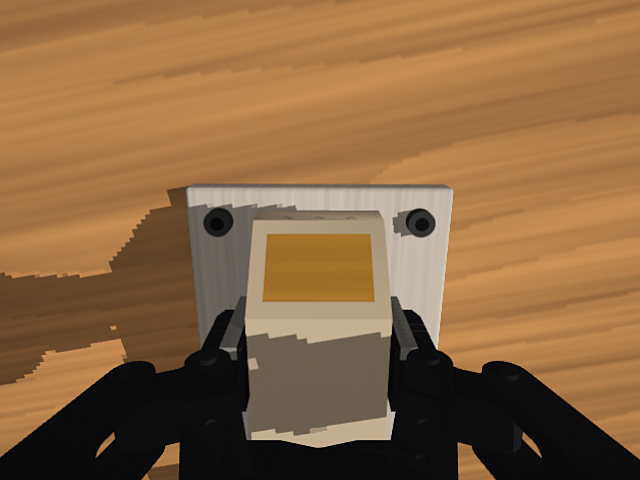

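The wrist view shows the jig's rear plate edge, corners about (188,187) and (453,187), with the base centred between the sides. I'll measure the lateral offset from this view with an enlargement.

```bash

python3 - <<'E'
from h import *
im=pickle.load(open("wrist4.pkl","rb"))["image"]
a=im[170:340,170:330];b=im[170:340,320:480]
f=lambda a:cv2.resize(a,(385,410),interpolation=cv2.INTER_CUBIC)
c=np.hstack([cv2.resize(a,None,fx=2.5,fy=3.5),cv2.resize(b,None,fx=2.5,fy=3.5)])[:600]
cv2.imwrite("pics/w4z.png",c)
E
```

```text
(no output)
```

View pics/w4z.png

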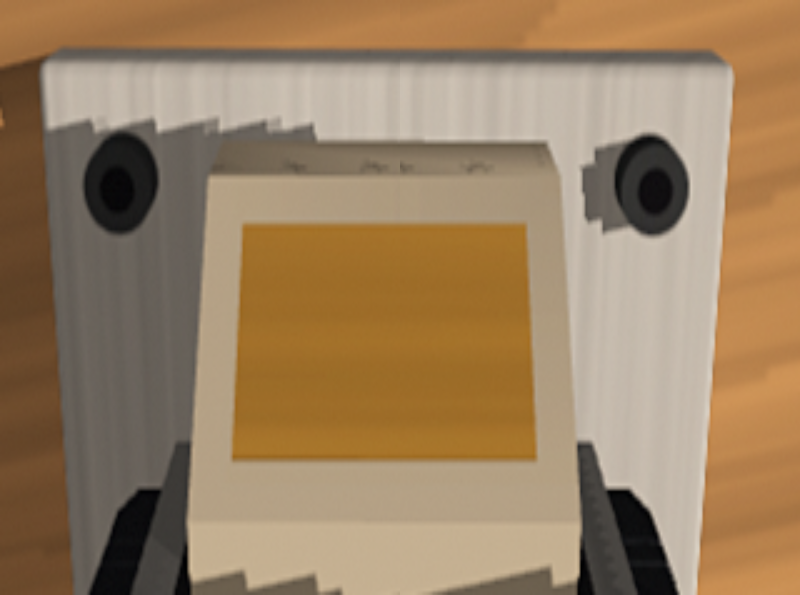

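```bash

python3 - <<'E'
from h import *
d=pickle.load(open("wrist4.pkl","rb"))
tcp=np.array([.4888,-.0369,.0643]);yaw=-.1873;e=np.array([np.cos(yaw),np.sin(yaw)]);n=np.array([-e[1],e[0]])
def loc(uv,z):
    p=unproj(d,uv,z)[:2]-tcp[:2];return np.round([p@e*1000,p@n*1000],2)
h=.0643-.0196
for nm,uv,z in [("plateL",(187.2,187.1),.012),("plateR",(452.8,188.9),.012),("pl2L",(199.2,338.6),.012),("pl2R",(438.8,338.6),.012),("bevTL",(245.6,318.6),h+.038),("bevTR",(392,318.6),h+.038),("bevLL",(253.2,220.3),h+.014),("bevLR",(383.6,220.9),h+.014)]:
    print(nm,loc(uv,z))
E
```

```text
plateL [-42.59 -58.53]
plateR [-41.87  59.62]
pl2L [ 33.97 -59.72]
pl2R [33.89 60.07]
bevTL [-16.02 -22.16]
bevTR [-16.05  21.92]
bevLL [-40.11 -22.35]
bevLR [-39.94  21.87]
```

The wrist check gives the base centred in the hand to 0.15 mm, its plain end 90 mm ahead of the TCP, and the jig axis within about 0.4 mm laterally and 0.005 rad. The end is at jig x ≈ -68, before the mouth. I'm lowering it gently.

{"name": "move_arm", "arguments": {
  "series": [
    {"x": 0, "y": 0, "z": 0.01, "wx": 0, "wy": 0, "wz": 0.002, "hand": 0.03},
    {"x": 0, "y": 0, "z": 0.01, "wx": 0, "wy": 0, "wz": 0, "hand": 0.03},
    {"x": 0, "y": 0, "z": 0.007, "wx": 0, "wy": 0, "wz": 0, "hand": 0.03},
    {"x": 0, "y": 0, "z": 0.003, "wx": 0, "wy": 0, "wz": 0, "hand": 0.03},
    {"x": 0, "y": 0, "z": 0, "wx": 0, "wy": 0, "wz": 0, "hand": 0.03}
  ]
}}

```text
t: 7.55
eef_pos: [0.4887, -0.0371, 0.0334]
ee_rot: [[-0.982, 0.189, -0.002], [0.189, 0.982, 0.0], [0.002, 0.0, -1.0]]
ft_force: [0.7, -0.5, -3.2]
grip_width: 0.0439
```

{"name": "move_arm", "arguments": {
  "series": [
    {"x": 0, "y": 0, "z": 0.001, "wx": 0, "wy": 0, "wz": 0, "hand": 0.03},
    {"x": 0, "y": 0, "z": 0, "wx": 0, "wy": 0, "wz": 0, "hand": 0.03}
  ]
}}

```text
t: 7.75
eef_pos: [0.4898, -0.0373, 0.0334]
ee_rot: [[-0.982, 0.189, 0.0], [0.189, 0.982, -0.0], [-0.0, 0.0, -1.0]]
ft_force: [-0.6, 0.8, -2.5]
grip_width: 0.0438
```

{"name": "move_arm", "arguments": {
  "series": [
    {"x": 0, "y": 0, "z": 0.001, "wx": 0, "wy": 0, "wz": 0, "hand": 0.03},
    {"x": 0, "y": 0, "z": 0, "wx": 0, "wy": 0, "wz": 0, "hand": 0.03},
    {"x": 0, "y": 0, "z": 0, "wx": 0, "wy": 0, "wz": 0, "hand": 0.03}
  ]
}}

```text
t: 8.05
eef_pos: [0.4897, -0.0373, 0.0324]
ee_rot: [[-0.982, 0.189, 0.0], [0.189, 0.982, 0.0], [-0.0, 0.0, -1.0]]
ft_force: [-0.2, 0.8, -2.8]
grip_width: 0.0437
```

{"name": "move_arm", "arguments": {
  "series": [
    {"x": 0, "y": 0, "z": 0.0007, "wx": 0, "wy": 0, "wz": 0, "hand": 0.03},
    {"x": 0, "y": 0, "z": 0, "wx": 0, "wy": 0, "wz": 0, "hand": 0.03},
    {"x": 0, "y": 0, "z": 0, "wx": 0, "wy": 0, "wz": 0, "hand": 0.03}
  ]
}}

```text
t: 8.35
eef_pos: [0.4897, -0.0373, 0.0317]
ee_rot: [[-0.982, 0.189, 0.0], [0.189, 0.982, 0.0], [-0.0, 0.0, -1.0]]
ft_force: [0.6, 0.3, -1.8]
grip_width: 0.0439
```

{"name": "move_arm", "arguments": {
  "series": [
    {"x": 0, "y": 0, "z": 0.0005, "wx": 0, "wy": 0, "wz": 0, "hand": 0.03},
    {"x": 0, "y": 0, "z": 0, "wx": 0, "wy": 0, "wz": 0, "hand": 0.03},
    {"x": 0, "y": 0, "z": 0, "wx": 0, "wy": 0, "wz": 0, "hand": 0.03}
  ]
}}

```text
t: 8.65
eef_pos: [0.4897, -0.0373, 0.0316]
ee_rot: [[-0.982, 0.189, 0.001], [0.189, 0.982, -0.0], [-0.001, 0.0, -1.0]]
ft_force: [-1.8, 0.9, 6.1]
grip_width: 0.0437
```

```bash

python3 - <<'E'
from h import *;from rig import arm
s=arm.read_state();print(s["t"],s["eef_pos"],s["ft_force"],s["wrist_torque"],s["grip_width"])
print(delta(s,[.4893,-.0376,.0316],-.189+np.pi))
J=np.array([.643,-.067]);e=np.array([np.cos(-.1895),np.sin(-.1895)]);p=s["eef_pos"][:2]-J;print("jig",p@e,p@[-e[1],e[0]])
for n,o in(("scene",(220,180)),):
    d=arm.snapshot(n);im=d["image"];im=cv2.resize(im[230:360,180:310],None,fx=4.6,fy=4.6,interpolation=cv2.INTER_CUBIC)
    cv2.imwrite(f"pics/{n}5.png",im);pickle.dump(d,open(n+"5.pkl","wb"))
E
```

```text
8.65 [ 0.48974461 -0.03728461  0.03163858] [-1.83327256  0.86251798  6.09690157] [ 0.03180989  0.4504095  -0.01174879] 0.04368813239090822
(array([ 0.0004, -0.0004,  0.    ]), array([ 0.    ,  0.0006, -0.0008]))
jig -0.15610932425423824 0.00031505373337661994
```

View pics/scene5.png

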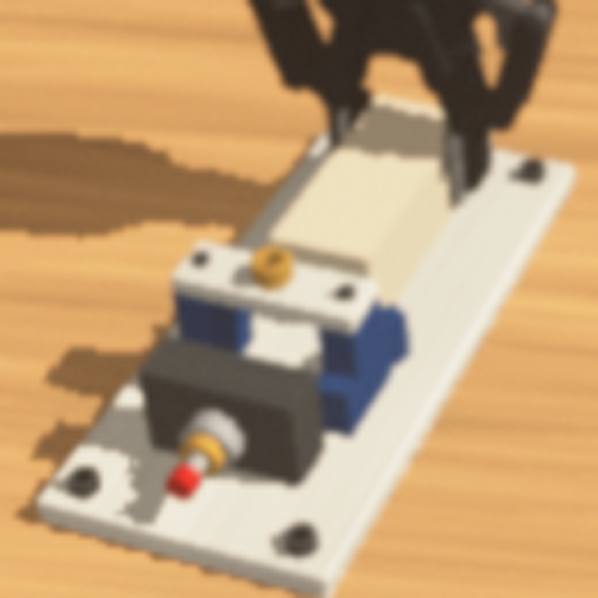

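The base now lies on the plate (Fz about +6 N) and lines up with the mouth in the scene crop. I'll ease the down-press slightly and begin the slide (tool -x = jig +x).

{"name": "move_arm", "arguments": {
  "series": [
    {"x": 0, "y": 0, "z": -0.0002, "wx": 0, "wy": 0, "wz": 0, "hand": 0.03},
    {"x": -0.003, "y": 0, "z": 0, "wx": 0, "wy": 0, "wz": 0, "hand": 0.03},
    {"x": -0.003, "y": 0, "z": 0, "wx": 0, "wy": 0, "wz": 0, "hand": 0.03},
    {"x": -0.003, "y": 0, "z": 0, "wx": 0, "wy": 0, "wz": 0, "hand": 0.03},
    {"x": -0.003, "y": 0, "z": 0, "wx": 0, "wy": 0, "wz": 0, "hand": 0.03}
  ]
}}

```text
t: 9.2
eef_pos: [0.499, -0.039, 0.0316]
ee_rot: [[-0.982, 0.189, -0.004], [0.189, 0.982, 0.001], [0.004, 0.0, -1.0]]
ft_force: [-8.9, 1.5, 14.3]
grip_width: 0.0434
```

{"name": "move_arm", "arguments": {
  "series": [
    {"x": -0.002, "y": 0, "z": 0, "wx": 0, "wy": 0, "wz": 0, "hand": 0.03},
    {"x": -0.002, "y": 0, "z": 0, "wx": 0, "wy": 0, "wz": 0, "hand": 0.03},
    {"x": -0.002, "y": 0, "z": 0, "wx": 0, "wy": 0, "wz": 0, "hand": 0.03},
    {"x": -0.002, "y": 0, "z": 0, "wx": 0, "wy": 0, "wz": 0, "hand": 0.03}
  ]
}}

```text
t: 9.6
eef_pos: [0.5069, -0.0405, 0.0316]
ee_rot: [[-0.982, 0.188, -0.004], [0.188, 0.982, 0.001], [0.004, 0.0, -1.0]]
ft_force: [-7.9, 1.0, 12.1]
grip_width: 0.0437
```

{"name": "move_arm", "arguments": {
  "series": [
    {"x": -0.002, "y": 0, "z": -0.0003, "wx": 0, "wy": 0, "wz": 0, "hand": 0.03},
    {"x": -0.002, "y": 0, "z": -0.0002, "wx": 0, "wy": 0, "wz": 0, "hand": 0.03},
    {"x": -0.002, "y": 0, "z": 0, "wx": 0, "wy": 0, "wz": 0, "hand": 0.03},
    {"x": -0.002, "y": 0, "z": 0, "wx": 0, "wy": 0, "wz": 0, "hand": 0.03}
  ]
}}

```text
t: 10.0
eef_pos: [0.5167, -0.0425, 0.0316]
ee_rot: [[-0.982, 0.189, -0.001], [0.189, 0.982, 0.0], [0.001, 0.0, -1.0]]
ft_force: [-2.8, 0.6, 2.9]
grip_width: 0.0438
```

{"name": "move_arm", "arguments": {
  "series": [
    {"x": -0.002, "y": 0, "z": 0, "wx": 0, "wy": 0, "wz": 0, "hand": 0.03},
    {"x": -0.002, "y": 0, "z": 0, "wx": 0, "wy": 0, "wz": 0, "hand": 0.03},
    {"x": -0.002, "y": 0, "z": 0, "wx": 0, "wy": 0, "wz": 0, "hand": 0.03},
    {"x": 0, "y": 0, "z": 0, "wx": 0, "wy": 0, "wz": 0, "hand": 0.03},
    {"x": 0, "y": 0, "z": 0, "wx": 0, "wy": 0, "wz": 0, "hand": 0.03}
  ]
}}

```text
t: 10.5
eef_pos: [0.5238, -0.0438, 0.0317]
ee_rot: [[-0.982, 0.189, 0.001], [0.189, 0.982, -0.0], [-0.001, 0.0, -1.0]]
ft_force: [-0.6, 0.0, -1.5]
grip_width: 0.0436
```

```bash
cat > st.py <<'E'
from h import *;from rig import arm
import sys
s=arm.read_state();print(s["t"],s["eef_pos"],s["ft_force"],s["wrist_torque"],s["grip_width"])
J=np.array([.643,-.067]);e=np.array([np.cos(-.1895),np.sin(-.1895)]);n=np.array([-e[1],e[0]]);p=s["eef_pos"][:2]-J;R=s["ee_rot"]
print("jig tcp",p@e,p@n,"end",p@e+.09,"yaw",np.arctan2(R[0,1],R[1,1])*-1, "F",s["ft_force"][:2]@e,s["ft_force"][:2]@n)
k=sys.argv[1]
d=arm.snapshot("scene");im=cv2.resize(d["image"][230:360,180:310],None,fx=4.6,fy=4.6,interpolation=cv2.INTER_CUBIC)
cv2.imwrite(f"pics/s{k}.png",im);pickle.dump(d,open(f"s{k}.pkl","wb"))
d=arm.snapshot("wrist");cv2.imwrite(f"pics/wr{k}.png",d["image"]);pickle.dump(d,open(f"wr{k}.pkl","wb"))
E
python3 st.py 6
```

```text
10.5 [ 0.52376664 -0.04384599  0.03171598] [-0.60665954  0.04724739 -1.45308766] [-0.0037506   0.05330969  0.03350461] 0.04358275374598174
jig tcp -0.1214603838645291 0.0002797809442605228 end -0.03146038386452911 yaw -0.18981840425146093 F -0.6046993368840835 -0.06787356739434407
```

View pics/s6.png

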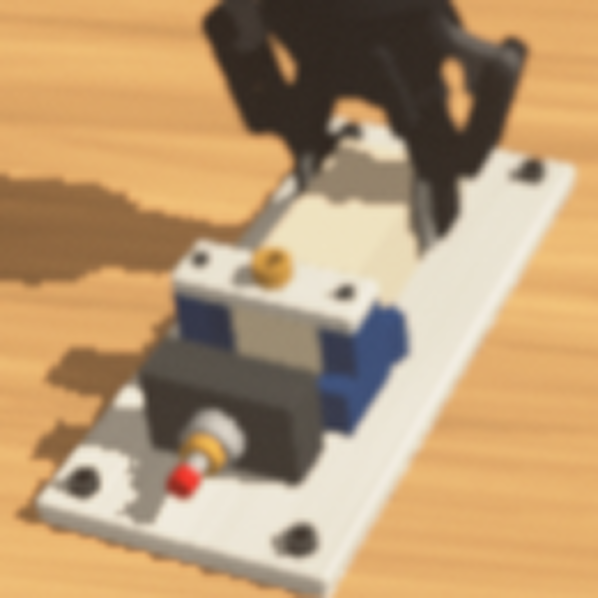

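View pics/wr6.png

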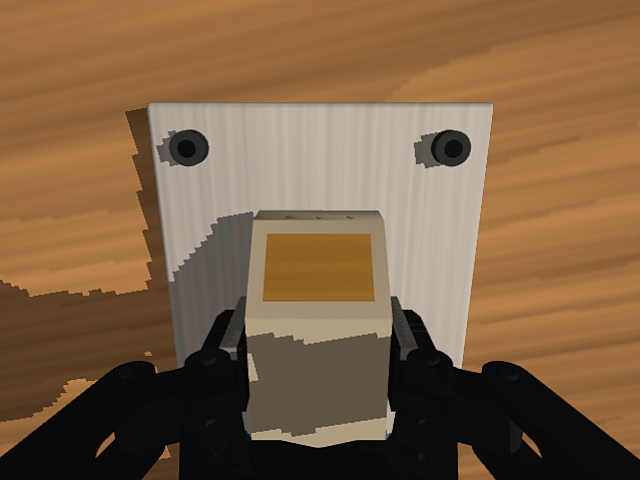

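The plain end is under the bridge, between the fences, with no side force. I continue to the ejector.

{"name": "move_arm", "arguments": {
  "series": [
    {"x": -0.003, "y": 0, "z": 0.0001, "wx": 0, "wy": 0, "wz": 0, "hand": 0.03},
    {"x": -0.003, "y": 0, "z": 0, "wx": 0, "wy": 0, "wz": 0, "hand": 0.03},
    {"x": -0.003, "y": 0, "z": 0, "wx": 0, "wy": 0, "wz": 0, "hand": 0.03},
    {"x": -0.003, "y": 0, "z": 0, "wx": 0, "wy": 0, "wz": 0, "hand": 0.03},
    {"x": -0.003, "y": 0, "z": 0, "wx": 0, "wy": 0, "wz": 0, "hand": 0.03}
  ]
}}

```text
t: 11.1
eef_pos: [0.538, -0.0466, 0.0316]
ee_rot: [[-0.982, 0.189, 0.0], [0.189, 0.982, 0.0], [-0.0, 0.0, -1.0]]
ft_force: [-0.7, -0.2, -0.6]
grip_width: 0.0435
```

{"name": "move_arm", "arguments": {
  "series": [
    {"x": -0.002, "y": 0, "z": 0, "wx": 0, "wy": 0, "wz": 0, "hand": 0.03},
    {"x": -0.002, "y": 0, "z": 0, "wx": 0, "wy": 0, "wz": 0, "hand": 0.03},
    {"x": -0.001, "y": 0, "z": 0, "wx": 0, "wy": 0, "wz": 0, "hand": 0.03},
    {"x": 0, "y": 0, "z": 0, "wx": 0, "wy": 0, "wz": 0, "hand": 0.03}
  ]
}}

```text
t: 11.5
eef_pos: [0.5429, -0.0475, 0.0317]
ee_rot: [[-0.982, 0.189, 0.001], [0.189, 0.982, 0.0], [-0.0, 0.0, -1.0]]
ft_force: [0.5, 0.9, -2.5]
grip_width: 0.0437
```

{"name": "move_arm", "arguments": {
  "series": [
    {"x": -0.001, "y": 0, "z": 0, "wx": 0, "wy": 0, "wz": 0, "hand": 0.03},
    {"x": -0.001, "y": 0, "z": 0, "wx": 0, "wy": 0, "wz": 0, "hand": 0.03},
    {"x": -0.001, "y": 0, "z": 0, "wx": 0, "wy": 0, "wz": 0, "hand": 0.03},
    {"x": 0, "y": 0, "z": 0, "wx": 0, "wy": 0, "wz": 0, "hand": 0.03}
  ]
}}

```text
t: 11.9
eef_pos: [0.5454, -0.048, 0.0317]
ee_rot: [[-0.982, 0.189, -0.0], [0.189, 0.982, 0.0], [0.0, 0.0, -1.0]]
ft_force: [0.1, 0.0, -1.6]
grip_width: 0.0438
```

{"name": "move_arm", "arguments": {
  "series": [
    {"x": -0.001, "y": 0, "z": 0.0002, "wx": 0, "wy": 0, "wz": 0, "hand": 0.03},
    {"x": -0.001, "y": 0, "z": 0, "wx": 0, "wy": 0, "wz": 0, "hand": 0.03},
    {"x": -0.001, "y": 0, "z": 0, "wx": 0, "wy": 0, "wz": 0, "hand": 0.03},
    {"x": 0, "y": 0, "z": 0, "wx": 0, "wy": 0, "wz": 0, "hand": 0.03}
  ]
}}

```text
t: 12.3
eef_pos: [0.5458, -0.0481, 0.0316]
ee_rot: [[-0.982, 0.189, -0.005], [0.189, 0.982, 0.001], [0.005, -0.0, -1.0]]
ft_force: [-8.3, 0.4, 7.3]
grip_width: 0.0436
```

{"name": "move_arm", "arguments": {
  "series": [
    {"x": -0.001, "y": 0, "z": 0, "wx": 0, "wy": 0, "wz": 0, "hand": 0.03},
    {"x": -0.001, "y": 0, "z": 0, "wx": 0, "wy": 0, "wz": 0, "hand": 0.03},
    {"x": -0.001, "y": 0, "z": 0, "wx": 0, "wy": 0, "wz": 0, "hand": 0.03},
    {"x": 0, "y": 0, "z": 0, "wx": 0, "wy": 0, "wz": 0, "hand": 0.03}
  ]
}}

```text
t: 12.7
eef_pos: [0.5478, -0.0484, 0.0316]
ee_rot: [[-0.982, 0.189, -0.006], [0.189, 0.982, 0.001], [0.006, -0.0, -1.0]]
ft_force: [-11.9, 1.9, 10.3]
grip_width: 0.0434
```

The ejector is being compressed. Down-force and pitch creep up with arm compliance, so I'll relieve both a little while pushing on.

{"name": "move_arm", "arguments": {
  "series": [
    {"x": -0.001, "y": 0, "z": -0.0002, "wx": 0, "wy": -0.003, "wz": 0, "hand": 0.03},
    {"x": -0.001, "y": 0, "z": 0, "wx": 0, "wy": -0.003, "wz": 0, "hand": 0.03},
    {"x": -0.001, "y": 0, "z": 0, "wx": 0, "wy": 0, "wz": 0, "hand": 0.03},
    {"x": 0, "y": 0, "z": 0, "wx": 0, "wy": 0, "wz": 0, "hand": 0.03}
  ]
}}

```text
t: 13.1
eef_pos: [0.5492, -0.0487, 0.0316]
ee_rot: [[-0.982, 0.189, -0.003], [0.189, 0.982, 0.0], [0.003, -0.0, -1.0]]
ft_force: [-13.7, 3.2, 12.4]
grip_width: 0.0435
```

```bash
python3 st.py 7
```

```text
13.1 [ 0.5491965  -0.04869266  0.03157095] [-13.6956269    3.17638108  12.39470115] [ 0.34720695  2.54322039 -0.05436319] 0.04349588379671333
jig tcp -0.09557279361367142 0.0003100511618934695 end -0.005572793613671426 yaw -0.18972774062170586 F -14.048783341021718 0.5397031738442779
```

View pics/s7.png

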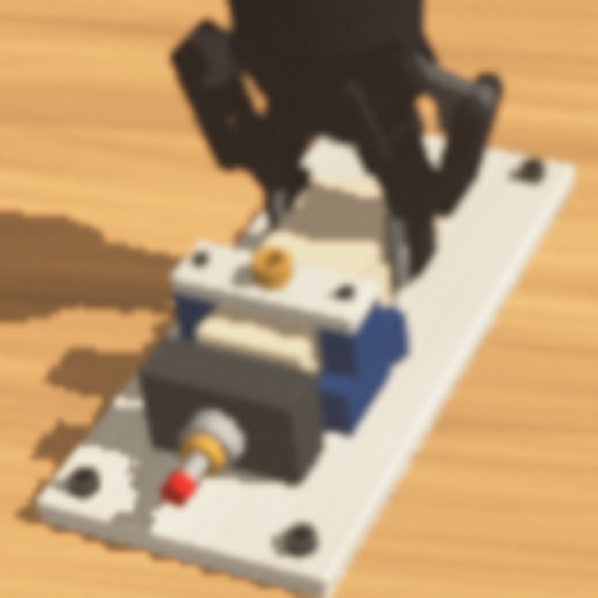

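{"name": "move_arm", "arguments": {
  "series": [
    {"x": 0, "y": 0, "z": -0.0004, "wx": 0, "wy": -0.001, "wz": 0, "hand": 0.03},
    {"x": -0.001, "y": 0, "z": 0, "wx": 0, "wy": -0.001, "wz": 0, "hand": 0.03},
    {"x": -0.001, "y": 0, "z": 0, "wx": 0, "wy": 0, "wz": 0, "hand": 0.03},
    {"x": 0, "y": 0, "z": 0, "wx": 0, "wy": 0, "wz": 0, "hand": 0.03}
  ]
}}

```text
t: 13.6
eef_pos: [0.5507, -0.049, 0.0316]
ee_rot: [[-0.982, 0.189, -0.002], [0.189, 0.982, 0.0], [0.002, -0.0, -1.0]]
ft_force: [-13.9, 2.0, 11.4]
grip_width: 0.0437
```

{"name": "move_arm", "arguments": {
  "series": [
    {"x": 0, "y": 0, "z": -0.0005, "wx": 0, "wy": -0.001, "wz": 0, "hand": 0.03},
    {"x": -0.001, "y": 0, "z": 0, "wx": 0, "wy": -0.001, "wz": 0, "hand": 0.03},
    {"x": -0.0005, "y": 0, "z": 0, "wx": 0, "wy": 0, "wz": 0, "hand": 0.03},
    {"x": 0, "y": 0, "z": 0, "wx": 0, "wy": 0, "wz": 0, "hand": 0.03}
  ]
}}

```text
t: 14.0
eef_pos: [0.5518, -0.0492, 0.0316]
ee_rot: [[-0.982, 0.189, -0.001], [0.189, 0.982, -0.0], [0.001, -0.0, -1.0]]
ft_force: [-12.9, 2.0, 8.3]
grip_width: 0.0437
```

```bash
python3 st.py 8; python3 - <<'E'
import cv2,numpy as np
a=cv2.imread("pics/wr6.png")[190:340,220:420];b=cv2.imread("pics/wr8.png")[190:340,220:420]
cv2.imwrite("pics/cmp8.png",cv2.resize(np.vstack([a,b]),None,fx=2,fy=2))
E
```

```text
14.0 [ 0.55176772 -0.04921224  0.03160255] [-12.90396374   2.02230517   8.29000073] [ 0.36162466  2.58992514 -0.00380005] 0.04368462082210122
jig tcp -0.09294972831763913 0.00028410817442842275 end -0.002949728317639136 yaw -0.18978489088904046 F -13.053901284841416 -0.4445891962573604
```

View pics/cmp8.png

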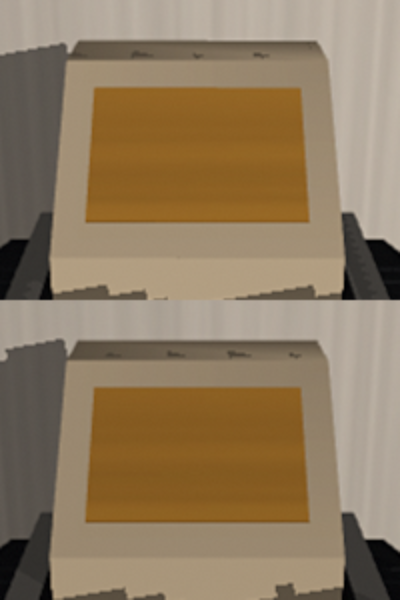

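The base hasn't slipped in the grip: the bevel is identical in both wrist crops. I'll push on in small steps until the stop shows up as a force rise with no travel.

{"name": "move_arm", "arguments": {
  "series": [
    {"x": 0, "y": 0, "z": -0.0004, "wx": 0, "wy": 0, "wz": 0, "hand": 0.03},
    {"x": -0.0005, "y": 0, "z": 0, "wx": 0, "wy": 0, "wz": 0, "hand": 0.03},
    {"x": -0.0005, "y": 0, "z": 0, "wx": 0, "wy": 0, "wz": 0, "hand": 0.03},
    {"x": 0, "y": 0, "z": 0, "wx": 0, "wy": 0, "wz": 0, "hand": 0.03}
  ]
}}

```text
t: 14.5
eef_pos: [0.5528, -0.0494, 0.0316]
ee_rot: [[-0.982, 0.189, -0.001], [0.189, 0.982, 0.0], [0.001, -0.0, -1.0]]
ft_force: [-12.2, 1.1, 6.5]
grip_width: 0.0438
```

{"name": "move_arm", "arguments": {
  "series": [
    {"x": -0.0005, "y": 0, "z": -0.0001, "wx": 0, "wy": 0, "wz": 0, "hand": 0.03},
    {"x": -0.0005, "y": 0, "z": 0, "wx": 0, "wy": 0, "wz": 0, "hand": 0.03},
    {"x": 0, "y": 0, "z": 0, "wx": 0, "wy": 0, "wz": 0, "hand": 0.03}
  ]
}}

```text
t: 14.8
eef_pos: [0.5535, -0.0496, 0.0316]
ee_rot: [[-0.982, 0.189, -0.002], [0.189, 0.982, 0.0], [0.002, -0.0, -1.0]]
ft_force: [-12.5, 1.5, 5.8]
grip_width: 0.0439
```

{"name": "move_arm", "arguments": {
  "series": [
    {"x": -0.0005, "y": 0, "z": 0, "wx": 0, "wy": 0, "wz": 0, "hand": 0.03},
    {"x": -0.0005, "y": 0, "z": 0, "wx": 0, "wy": 0, "wz": 0, "hand": 0.03},
    {"x": 0, "y": 0, "z": 0, "wx": 0, "wy": 0, "wz": 0, "hand": 0.03}
  ]
}}

```text
t: 15.1
eef_pos: [0.5542, -0.0497, 0.0316]
ee_rot: [[-0.982, 0.189, -0.002], [0.189, 0.982, 0.0], [0.002, -0.0, -1.0]]
ft_force: [-13.9, 2.2, 5.4]
grip_width: 0.0436
```

{"name": "move_arm", "arguments": {
  "series": [
    {"x": -0.0005, "y": 0, "z": -0.0002, "wx": 0, "wy": -0.001, "wz": 0, "hand": 0.03},
    {"x": -0.0005, "y": 0, "z": 0, "wx": 0, "wy": 0, "wz": 0, "hand": 0.03},
    {"x": 0, "y": 0, "z": 0, "wx": 0, "wy": 0, "wz": 0, "hand": 0.03}
  ]
}}

```text
t: 15.4
eef_pos: [0.5549, -0.0498, 0.0316]
ee_rot: [[-0.982, 0.189, -0.002], [0.189, 0.982, 0.0], [0.002, -0.0, -1.0]]
ft_force: [-12.4, 2.9, 6.3]
grip_width: 0.0438
```

```bash
python3 st.py 9
```

```text
15.4 [ 0.55488748 -0.04983411  0.03161985] [-12.39700721   2.89315652   6.33033366] [ 0.36765832  2.49481054 -0.05851267] 0.04375284680400381
jig tcp -0.08976867831721588 0.00026102897246431666 end 0.00023132168278411358 yaw -0.18980029397233467 F -12.72006043395332 0.5061669618518635
```

View pics/s9.png

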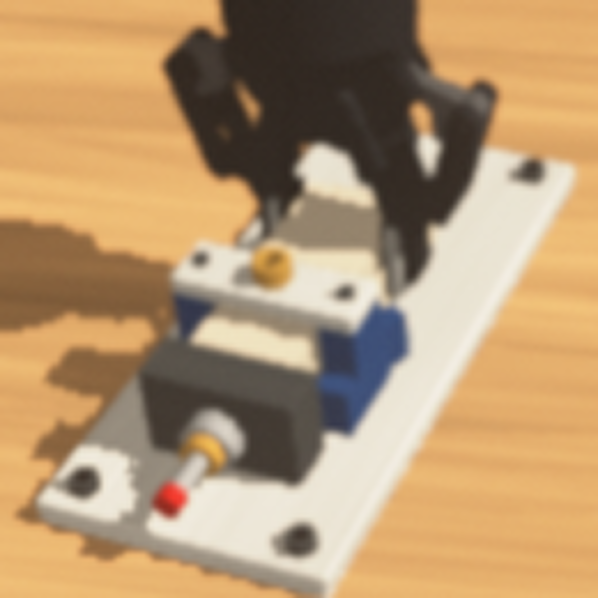

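Still moving freely. By ejector contact (TCP x ≈ 0.5455), home should come at about 0.5553.

{"name": "move_arm", "arguments": {
  "series": [
    {"x": -0.0005, "y": 0, "z": 0, "wx": 0, "wy": 0, "wz": 0, "hand": 0.03},
    {"x": 0, "y": 0, "z": 0, "wx": 0, "wy": 0, "wz": 0, "hand": 0.03}
  ]
}}

```text
t: 15.7
eef_pos: [0.5552, -0.0499, 0.0316]
ee_rot: [[-0.982, 0.189, -0.002], [0.189, 0.982, 0.0], [0.002, -0.0, -1.0]]
ft_force: [-13.3, 2.1, 5.9]
grip_width: 0.0436
```

{"name": "move_arm", "arguments": {
  "series": [
    {"x": -0.0005, "y": 0, "z": 0, "wx": 0, "wy": 0, "wz": 0, "hand": 0.03},
    {"x": 0, "y": 0, "z": 0, "wx": 0, "wy": 0, "wz": 0, "hand": 0.03}
  ]
}}

```text
t: 15.9
eef_pos: [0.5552, -0.0499, 0.0316]
ee_rot: [[-0.982, 0.189, -0.003], [0.189, 0.982, 0.0], [0.003, -0.0, -1.0]]
ft_force: [-14.6, 3.0, 7.3]
grip_width: 0.0439
```

{"name": "move_arm", "arguments": {
  "series": [
    {"x": -0.0005, "y": 0, "z": -0.0001, "wx": 0, "wy": 0, "wz": 0, "hand": 0.03},
    {"x": 0, "y": 0, "z": 0, "wx": 0, "wy": 0, "wz": 0, "hand": 0.03}
  ]
}}

```text
t: 16.1
eef_pos: [0.5553, -0.0499, 0.0316]
ee_rot: [[-0.982, 0.189, -0.004], [0.189, 0.982, 0.0], [0.004, -0.0, -1.0]]
ft_force: [-15.8, 2.5, 8.0]
grip_width: 0.0438
```

{"name": "move_arm", "arguments": {
  "series": [
    {"x": -0.0005, "y": 0, "z": -0.0001, "wx": 0, "wy": 0, "wz": 0, "hand": 0.03},
    {"x": 0, "y": 0, "z": 0, "wx": 0, "wy": 0, "wz": 0, "hand": 0.03},
    {"x": 0, "y": 0, "z": 0, "wx": 0, "wy": 0, "wz": 0, "hand": 0.03}
  ]
}}

```text
t: 16.4
eef_pos: [0.5552, -0.0499, 0.0316]
ee_rot: [[-0.982, 0.189, -0.004], [0.189, 0.982, 0.0], [0.004, -0.0, -1.0]]
ft_force: [-17.1, 2.8, 8.3]
grip_width: 0.0441
```

{"name": "move_arm", "arguments": {
  "series": [
    {"x": -0.0005, "y": 0, "z": -0.0001, "wx": 0, "wy": 0, "wz": 0, "hand": 0.03},
    {"x": 0, "y": 0, "z": 0, "wx": 0, "wy": 0, "wz": 0, "hand": 0.03},
    {"x": 0, "y": 0, "z": 0, "wx": 0, "wy": 0, "wz": 0, "hand": 0.03}
  ]
}}

```text
t: 16.7
eef_pos: [0.5553, -0.0499, 0.0316]
ee_rot: [[-0.982, 0.189, -0.005], [0.189, 0.982, 0.001], [0.005, -0.0, -1.0]]
ft_force: [-17.9, 2.9, 9.3]
grip_width: 0.0438
```

Home on the stop: three steps gave no travel while the force rose. Now I take out the small pitch and settle the push.

{"name": "move_arm", "arguments": {
  "series": [
    {"x": 0, "y": 0, "z": -0.0003, "wx": 0, "wy": -0.002, "wz": 0, "hand": 0.03},
    {"x": -0.0005, "y": 0, "z": 0, "wx": 0, "wy": -0.002, "wz": 0, "hand": 0.03},
    {"x": -0.0005, "y": 0, "z": 0, "wx": 0, "wy": 0, "wz": 0, "hand": 0.03},
    {"x": 0, "y": 0, "z": 0, "wx": 0, "wy": 0, "wz": 0, "hand": 0.03},
    {"x": 0, "y": 0, "z": 0, "wx": 0, "wy": 0, "wz": 0, "hand": 0.03}
  ]
}}

```text
t: 17.2
eef_pos: [0.5553, -0.0499, 0.0316]
ee_rot: [[-0.982, 0.189, -0.003], [0.189, 0.982, 0.0], [0.003, -0.0, -1.0]]
ft_force: [-19.4, 3.5, 9.5]
grip_width: 0.0437
```

```bash
python3 st.py 10;  python3 - <<'E'
import cv2,numpy as np
a=cv2.imread("pics/wr6.png")[190:340,220:420];b=cv2.imread("pics/wr10.png")[190:340,220:420]
cv2.imwrite("pics/cmp10.png",cv2.resize(np.vstack([a,b]),None,fx=2,fy=2))
import pickle
d=pickle.load(open("s10.pkl","rb"))["image"]
cv2.imwrite("pics/s10z.png",cv2.resize(d[290:345,200:275],None,fx=10,fy=10,interpolation=cv2.INTER_CUBIC))
E
```

```text
17.2 [ 0.55530059 -0.04988337  0.03160496] [-19.35367378   3.5383348    9.53707842] [ 0.52715473  3.52650758 -0.03236148] 0.043694575642829636
jig tcp -0.08935368944710351 0.0002904606502767911 end 0.0006463105528964896 yaw -0.18976231206770391 F -19.673723383807513 -0.17061684156929532
```

View pics/cmp10.png

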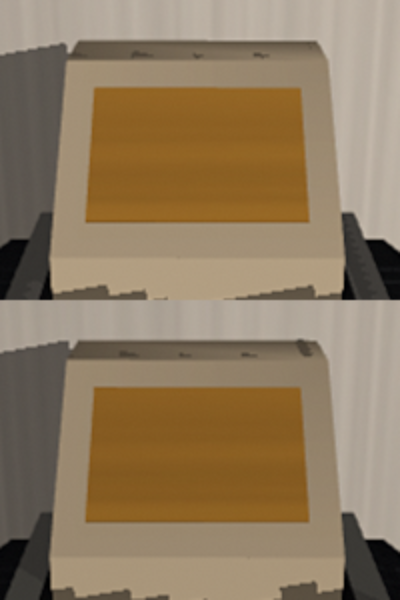

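View pics/s10z.png

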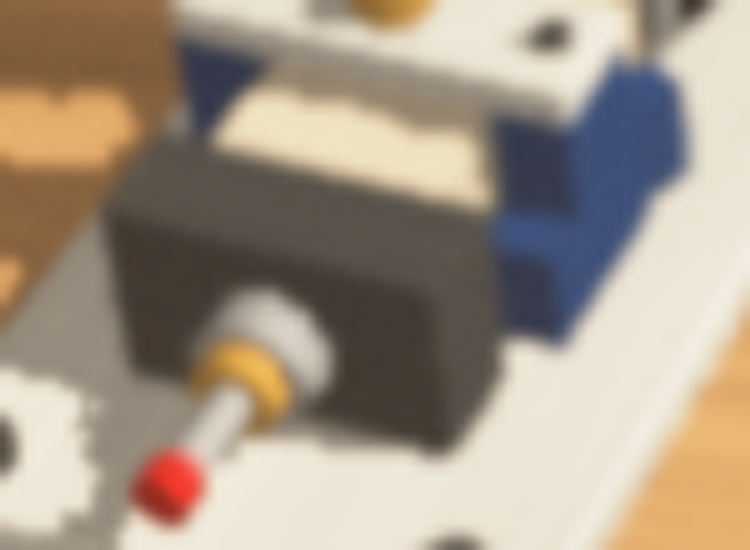

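View pics/wr10.png

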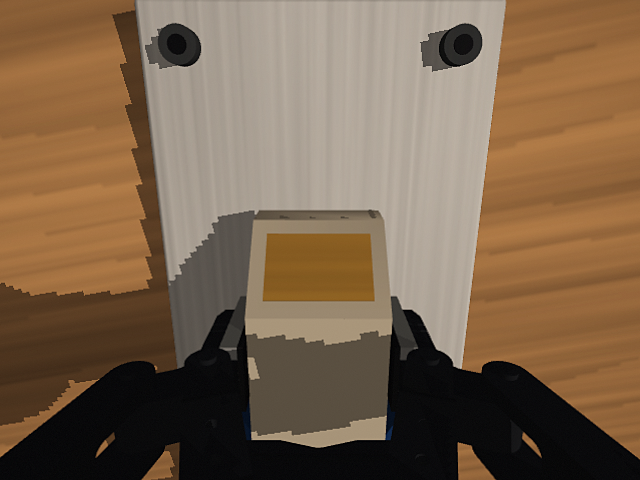

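```bash
python3 - <<'E'
from h import *
J=np.array([.643,-.067]);e=np.array([np.cos(-.1895),np.sin(-.1895)]);n=np.array([-e[1],e[0]])
for k in("scene5","s6","s7","s9","s10"):
    d=pickle.load(open(k+".pkl","rb"));c=d["image"][320:350,205:235].astype(float)
    w=np.clip(c[...,2]-np.maximum(c[...,1],c[...,0])-80,0,None);v,u=np.mgrid[320:350,205:235]
    uv=((u*w).sum()/w.sum(),(v*w).sum()/w.sum());p=unproj(d,uv,.031)[:2]-J;print(k,np.round(uv,2),p@e*1000,p@n*1000)
E
```

```text
scene5 [220.01 333.6 ] 47.85431005866988 -0.9665051266036437
s6 [219.99 333.61] 47.88423555817753 -0.9803797295798524
s7 [218.89 335.14] 51.601101141039706 -1.0112030875357443
s9 [217.07 337.56] 57.494629763839306 -1.1856774165961192
s10 [216.98 337.72] 57.86279579357102 -1.1474759499545433
```

The ejector tail has moved out 10.0 mm (47.9 → 57.9), so the base is fully home. I'll ease the down-press a bit more so the push goes into the stop, then check that it holds.

{"name": "move_arm", "arguments": {
  "series": [
    {"x": 0, "y": 0, "z": -0.0004, "wx": 0, "wy": -0.001, "wz": 0, "hand": 0.03},
    {"x": -0.0005, "y": 0, "z": 0, "wx": 0, "wy": 0, "wz": 0, "hand": 0.03},
    {"x": -0.0003, "y": 0, "z": 0, "wx": 0, "wy": 0, "wz": 0, "hand": 0.03},
    {"x": 0, "y": 0, "z": 0, "wx": 0, "wy": 0, "wz": 0, "hand": 0.03},
    {"x": 0, "y": 0, "z": 0, "wx": 0, "wy": 0, "wz": 0, "hand": 0.03}
  ]
}}

```text
t: 17.8
eef_pos: [0.5553, -0.0499, 0.0316]
ee_rot: [[-0.982, 0.189, -0.004], [0.189, 0.982, 0.0], [0.004, -0.0, -1.0]]
ft_force: [-19.4, 2.9, 9.1]
grip_width: 0.0437
```

{"name": "move_arm", "arguments": {
  "series": [
    {"x": 0, "y": 0, "z": 0, "wx": 0, "wy": 0, "wz": 0, "hand": 0.03},
    {"x": 0, "y": 0, "z": 0, "wx": 0, "wy": 0, "wz": 0, "hand": 0.03},
    {"x": 0, "y": 0, "z": 0, "wx": 0, "wy": 0, "wz": 0, "hand": 0.03},
    {"x": 0, "y": 0, "z": 0, "wx": 0, "wy": 0, "wz": 0, "hand": 0.03},
    {"x": 0, "y": 0, "z": 0, "wx": 0, "wy": 0, "wz": 0, "hand": 0.03}
  ]
}}

```text
t: 18.3
eef_pos: [0.5553, -0.0499, 0.0316]
ee_rot: [[-0.982, 0.189, -0.004], [0.189, 0.982, 0.0], [0.004, -0.0, -1.0]]
ft_force: [-20.6, 2.4, 8.5]
grip_width: 0.0439
```

```bash
python3 st.py 11; python3 - <<'E'
from h import *
J=np.array([.643,-.067]);e=np.array([np.cos(-.1895),np.sin(-.1895)])
d=pickle.load(open("s11.pkl","rb"));c=d["image"][320:350,205:235].astype(float)
cv2.imwrite("pics/s11full.png",d["image"])
w=np.clip(c[...,2]-np.maximum(c[...,1],c[...,0])-80,0,None);v,u=np.mgrid[320:350,205:235]
print((unproj(d,((u*w).sum()/w.sum(),(v*w).sum()/w.sum()),.031)[:2]-J)@e*1000)
E
```

```text
18.3 [ 0.55530713 -0.0498842   0.03163064] [-20.57516013   2.37918305   8.49399075] [ 0.58344881  3.59854199 -0.09075918] 0.04388373470481549
jig tcp -0.08934710933535363 0.0002908800131933209 end 0.0006528906646463689 yaw -0.18976430721649368 F -20.65499640553317 -1.5391068656232432
57.873727699576285
```

View pics/s11full.png

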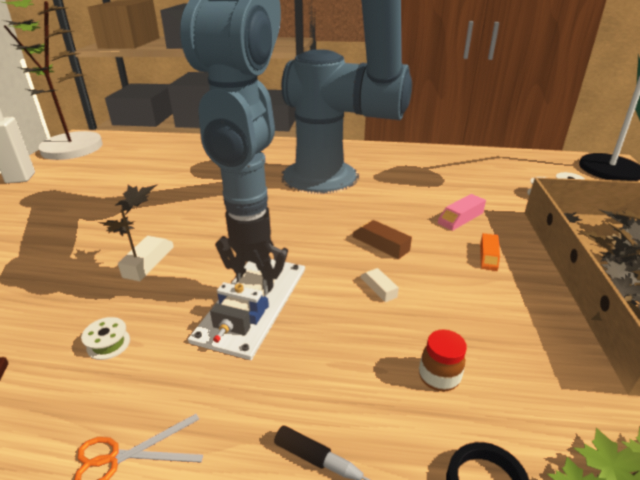

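The hold is steady, the tail is at 57.87 mm, and the finished base (145,255), reel (105,337) and jar (444,358) are where they began. I'm handing in.

```bash
python3 -c "
from rig import arm
print(arm.close_job());s=arm.read_state();print(s['t'],s['eef_pos'],s['ft_force'],s['grip_width'])"
```

```text
the job is handed in; nothing more can be done
None
the job is handed in; nothing more can be done
```

I gripped the larger cream base, the one with no stem, at 24 N and laid it on the jig with its plain end towards the stop. I slid it between the fences, pushed the ejector back until the end was home on the stop, and handed in at about 18.4 s still holding it there.

**Last checks, just before handing in:**
- **Fully home:** the ejector tail had come out 10.0 mm, and further pushing gave no travel, only more force.
- **Force on the stop:** the push along the jig was about 20.7 N. Allowing for roughly 10 N of ejector spring and up to 6–7 N of plate friction, I estimate 4–10 N on the stop itself. That is a calculation, not a direct reading.
- **Square and flat:** the tool's heading was within 0.001 rad of the fitted jig axis. The side force was about 1.5 N and the hand was pitched about 0.004 rad by the load. I did not see the contact line on the stop directly.
- **Grip:** in the wrist view compared just before the final easing step, the base had not slipped between the fingers.
- **Bystanders:** the finished base, jar and reel were at the same scene-camera pixels as at the start.

**What failed or disagreed:**
- My first move calls were refused because fields were missing; nothing moved.
- The down-force on the plate briefly rose to about 14 N early in the slide and to 12 N while compressing the ejector. I eased it each time, and it was about 8.5 N at the end.
- The camera fits put the plain end 0.65 mm past the stop face, which is within the 2 mm calibration.
- After handing in no further readings were available, so the final second of holding was not checked.

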